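# Coffee roaster: find the drum's door by feel and hold it over the chute

## Task

The hand-cranked coffee roaster is to be emptied. Take hold of its crank handle, turn the drum and feel where its heavy side hangs: that is the drum's steel door, shut away inside the casing, and since the crank was clamped on the shaft in any odd position only the feel tells you where the door is. Finish holding the handle still, fingers gripping it, with the heavy door straight down over the chute so that I can unlatch it, and leave the bowl, the cezve, the jar and the tin where they stand.

Things in the scene. Friction and masses are not known exactly. Their poses are not given: they have to be found in the camera images.
- roaster: Drum coffee roaster, fixed. Base 240 x 250 mm; level steel casing, 170 mm in diameter, 206 mm long, its axis 190 mm up, on two grey cheeks; closed loading flap on top (highest point 309 mm), chute underneath. Origin: centre of the underside, on the sill; its y axis is parallel to the drum's shaft, z up. The crank is on its -y side, 138 mm from the middle; the cheek's outside is at 113 mm.
- drum_mid (a point): Middle of the drum that turns unseen in the casing, on the shaft's axis; axes as the roaster's. The drum is balanced but for its steel door (0.60 to 0.81 kg, centre 64 mm off the axis; weight moment at most 0.38 to 0.51 N m). It turns endlessly either way; the bearings rub with a steady 0.56 N m at any speed, so it stays where it is left. At the start the door is over 40 degrees off straight down.
- axle (a point): Point on the shaft's axis in the plane of the crank arm, 190 mm above the sill; axes as the roaster's. The crank's hub ends 9 mm in front of it (its -y). While it turns slowly, the push along the handle's circle is 8.6 N with the door straight down or straight up, 1 to 3 N where the door sinks and 14 to 16.5 N where it rises level with the axis; at rest, friction hides part of this.
- crank: Steel crank arm, clamped on the shaft at an unknown angle to the door; it does not slip. Origin: the point axle. Its z axis points from the shaft to the handle, its y axis runs along the shaft into the roaster; it turns about y. A round tail weight (34 mm in diameter) opposite the handle balances arm and handle, so the crank itself has no heavy side.
- handle_mid (a point): Place to grip on the crank's handle, a wooden sleeve 28 mm in diameter, 100 mm long, that spins freely on its pin and stands out along the crank's -y, level. The point is on the sleeve's axis, 65 mm from the shaft's axis, 78 mm out from the arm's plane, 30 mm from the free end. It can be pinched from above anywhere on its circle (125 to 255 mm up); the hand need not tilt as the crank turns.
- bowl: Red ceramic bowl, 110 mm wide and 42 mm high, on the roaster's base plate under the chute. Origin: centre of the underside. To be left alone.
- cezve: Copper-tone steel coffee pot, 90 mm wide and 74 mm high, with a slanting wooden handle along its own +x (to 170 mm from its axis, 106 mm up). Origin: centre of the underside. To be left alone.
- jar: Glass jar with a latched lid, 90 mm wide and 140 mm high, in the upper of the two stacked crates. Origin: centre of the underside. To be left alone.
- tin: Aluminium tin with a hinged flap in its lid, 94 x 74 x 122 mm, in the upper crate. Origin: centre of the underside. To be left alone.
- crates: Two slatted wooden crates stacked, 340 x 240 mm and together 240 mm high, fixed. Origin: centre of the underside.

How it is judged:
By the outcome, as a careful person would: the job done as asked, in the order asked, and still so for the second after the job is handed in, while the arm keeps its last pose, push and grip.
It also fails if it takes over 72 s, if anything falls off the work surface, if the arm or the gripper's body presses on something with over 40 N, if the wrist force passes 120 N, or if a joint passes its speed limit or range.

## Robot

A 7-joint arm with a two-finger parallel gripper is mounted at the origin on the work surface. World frame = base frame: x ahead of the robot, y to its left, z up, the work surface at z = 0. Lengths are in mm, angles in degrees, forces in N, time in s.
With the tool pointing down it reaches from about 400 to 875 mm from the base axis. Payload 6.5 kg.
Tool frame: the origin (TCP) lies midway between the tips of the shut fingers; the grasp point (between the pads) lies 19 mm behind it (env.grasp_offset is the distance from the TCP to the grasp point, in mm); y points along the fingers, z is the direction in which the jaws open and shut, and the axes are right-handed (so a half turn about y gives the same grasp; the last joint's range is limited). The gripper opens to 85 mm and grips with 20 to 120 N. Pads are 22 mm wide; open, the fingers measure 114 mm over their backs; the gripper's body (76 mm by 85 mm) begins 54 mm behind the grasp point. The pads swing forward as they close: fully open they stand 13 mm farther back than shut.
Start: joints at [-79.137, 30.733, -0.252, 88.115, 0.149, 61.152, -4.079], TCP at [164.458, 628.843, 231.29] pointing down, gripper open.
Joint ranges: [-154.64, 154.64], [-21.42, 123.67], [-72.66, 72.17], [13.99, 137.28], [-74.86, 254.86], [10.95, 109.41], [-158.01, 158.01]. Speed limits (degrees/s): [136.94, 136.94, 180, 180, 180, 180, 180].

## Interface

Orientations are given as a 3x3 rotation matrix whose columns are the frame's x, y, z axes.
In Python, from rig import status, vision, ticket, env gives the robot as it stands. The module is installed in compiled form; this text tells all that it offers.
- The arm moves only by the shell command python3 -m pendant 'ROWS' [FORCE]. ROWS is JSON, a list of rows, each a list of 7 numbers: the turn, a rotation vector about the tool's x, y, z in degrees, then the shift along the tool's x, y, z in mm, then the finger opening in mm, from 0 to 85.4. A call has 1 to 12 rows; each row shifts and turns the commanded pose from where the row before left it, along the tool's axes as they then stand; what a row does not reach is not made up. A row lasts 1/8 s, in which the tool goes at most 62.5 mm and 10.7 degrees, less where a joint would pass 70% of its speed; a pose out of reach is approached as far as the arm can. A call is refused whole if a number of a shift passes 62.5 or a number of a turn 10.7, either way. A call with a gripper value outside its range is refused whole. The fingers move at their own pace and stop on an object; FORCE is the grip in N (left out, the last holds). Time passes only in rows, so rows that do not move let the fingers close. It gives the time, the measured TCP pose, the force and the opening at its end, in the units of the state.
- status.state(): the state, without advancing time (a new reading comes with each control period).
- vision.get_image(name): name is "scene" or "top" or "wrist"; returns a dict with "image" (400x640x3 uint8, red, green, blue), "K" (3x3 intrinsics, pixels), "eye" and "orientation" of the camera in the world; the wrist camera has in their place "mount" (4x4, takes a point from camera to tool coordinates, whose origin is the TCP and whose axes are the tool frame's). Camera axes: x right, y down, z forward; pixel columns grow to the right and rows downward; lengths in mm; the calibration is good to about 2 mm. The wrist camera is an equidistant fisheye: a pixel r from the principal point sees the ray r / f radians off the axis. A picture is of the moment at which its call begins: read the wrist's pose just before it. There is no depth.
- ticket.sign_off(): hands the job in, once; it reports no verdict.
The state is a dict: "clock": time; "joint_pos": joint angles; "qvel": joint speeds; "joint_torque": joint torques, N m; "position": TCP position; "eef_rot": TCP orientation; "ft_force": force on the tool from outside, world axes, zero at the start; "wrist_torque": the same for the moment, N m; "grip_width": opening from 0.0 (shut) to 1.0 (fully open).
Only numpy, scipy, OpenCV 4.12 (cv2) and the standard library are available. Lean on these libraries where they do the work, as an engineer would, in place of code of your own. Each camera call takes 0.05 s, during which the arm holds its last target.

## Working session

There is one attempt and no reset: what is moved stays moved. The work goes in short steps, Python scripts to look and compute and a shell command to move; the robot and the scene stay as the last step left them, time stands still between calls to the robot, and variables do not carry over. Pictures are saved under pics/ and viewed, and the job is handed in when it is done.

```bash
ls; mkdir -p pics; python3 - <<'E'
from rig import status, vision, env
import cv2,numpy as np
s=status.state();print(s); print(env.grasp_offset)
for n in ["scene","top","wrist"]:
    d=vision.get_image(n);cv2.imwrite(f"pics/{n}0.png",d["image"][:,:,::-1])
    np.savez(f"pics/{n}0.npz",**d)
    print(n,{k:np.round(v,4).tolist() for k,v in d.items() if k!="image"})
E
```

```text
pics
{'clock': 0.0, 'joint_pos': array([-79.13694024,  30.77721318,  -0.25605469,  88.17160759,
         0.15033977,  61.15238968,  -4.07914154]), 'qvel': array([-0.0826765 ,  0.00433326, -0.01909414,  0.0964306 ,  0.05475219,
        0.00404649, -0.01760492]), 'joint_torque': array([-2.46343725e-04, -5.83422232e+01,  1.04840107e+00, -2.59099853e+01,
        1.22522164e-02,  9.56940668e-03,  3.89795545e-06]), 'position': array([164.30469549, 628.22601983, 230.40983873]), 'eef_rot': array([[ 9.67491321e-01, -3.13836590e-04,  2.52904025e-01],
       [-2.52904184e-01, -1.73244620e-03,  9.67489779e-01],
       [ 1.34508923e-04, -9.99998450e-01, -1.75549725e-03]]), 'ft_force': array([ 0.90703182, -0.60201928, -0.98808586]), 'wrist_torque': array([-0.01775885,  0.01986916, -0.01145062]), 'grip_width': 0.9985759685081591}
18.700000000000003
scene {'K': [[465.7812, 0.0, 323.6624], [0.0, 465.7812, 206.4734], [0.0, 0.0, 1.0]], 'eye': [898.2926, 68.5034, 1172.3544], 'orientation': [[-0.4088, 0.8693, -0.2778], [0.9126, 0.3913, -0.1186], [0.0056, -0.302, -0.9533]]}
top {'K': [[494.6453, 0.0, 325.3329], [0.0, 494.6453, 192.4113], [0.0, 0.0, 1.0]], 'eye': [329.7448, -46.584, 1484.4078], 'orientation': [[0.0194, -0.9823, 0.1864], [-0.9998, -0.0189, 0.0046], [-0.001, -0.1865, -0.9825]]}
wrist {'K': [[309.7069, 0.0, 316.0604], [0.0, 309.7069, 202.2585], [0.0, 0.0, 1.0]], 'mount': [[0.0006, 0.9565, 0.2917, -74.4876], [0.0011, -0.2917, 0.9565, -142.5447], [1.0, -0.0003, -0.0012, -0.3546], [0.0, 0.0, 0.0, 1.0]]}
```

View pics/scene0.png

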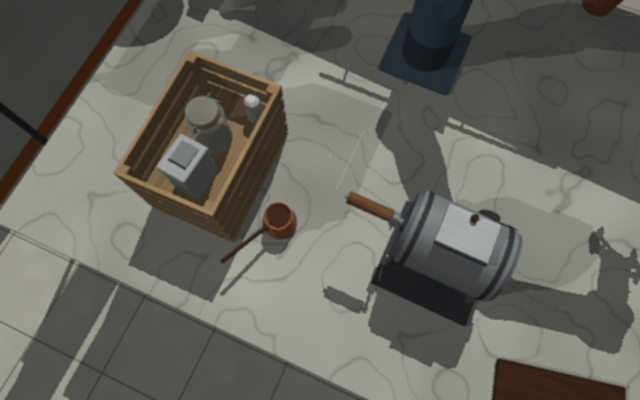

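View pics/top0.png

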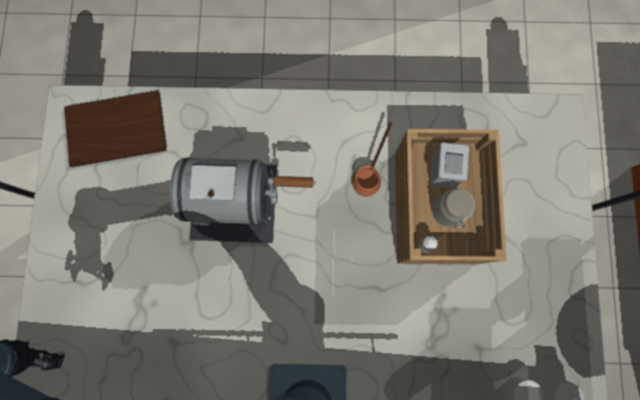

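View pics/wrist0.png

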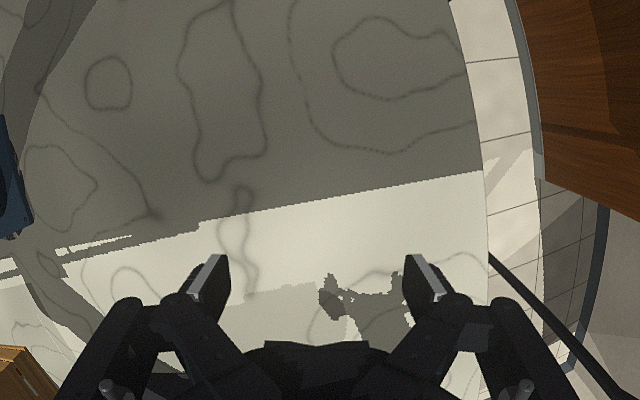

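The scene view shows the wooden sleeve from about (348,197) to (393,216). In the top view it runs from (275,182) to (313,182), pointing along -y. The cezve is at top (366,180). Next I'll mask the sleeve and triangulate it.

```bash
cat > h.py <<'E'
import numpy as np,cv2
def ray(d,u,v):
    K=d["K"];r=d["orientation"]@np.linalg.solve(K,[u,v,1.]);return np.array(d["eye"]),r/np.linalg.norm(r)
def tri(d1,p1,d2,p2):
    a,r=ray(d1,*p1);b,q=ray(d2,*p2)
    s=np.linalg.lstsq(np.c_[r,-q],b-a,rcond=None)[0]
    P=a+s[0]*r;Q=b+s[1]*q;return (P+Q)/2,np.linalg.norm(P-Q)
def plane(d,p,z):
    a,r=ray(d,*p);return a+r*(z-a[2])/r[2]
def proj(d,P):
    c=np.array(d["orientation"]).T@(np.array(P)-d["eye"]);q=d["K"]@c;return q[:2]/q[2]
E
python3 - <<'E'
from h import *
D={n:dict(np.load(f"pics/{n}0.npz")) for n in["scene","top"]}
box={"scene":(335,180,410,230),"top":(268,168,325,196)}
for n in D:
    im=D[n]["image"];x0,y0,x1,y1=box[n]
    hsv=cv2.cvtColor(im,cv2.COLOR_RGB2HSV)[y0:y1,x0:x1]
    m=((hsv[...,1]>110)&((hsv[...,0]<22))).astype(np.uint8)
    k,l,st,c=cv2.connectedComponentsWithStats(m);i=1+np.argmax(st[1:,4]);ys,xs=np.nonzero(l==i)
    r=cv2.minAreaRect(np.c_[xs+x0,ys+y0].astype(np.float32));b=cv2.boxPoints(r);print(n,st[i],r,b.tolist())
    cv2.imwrite(f"pics/{n}_crop.png",cv2.resize(im[y0-60:y1+60,x0-60:x1+110,::-1],None,fx=3,fy=3))
E
```

```text
scene [ 13  13  45  27 503] ((369.64630126953125, 206.03512573242188), (46.902992248535156, 11.0059232711792), 23.80594253540039) [[345.9688720703125, 201.60391235351562], [350.41131591796875, 191.53439331054688], [393.32373046875, 210.46633911132812], [388.88128662109375, 220.53585815429688]]
top [  6   8  38  11 330] ((292.4955749511719, 181.12484741210938), (37.261959075927734, 9.065649032592773), 2.045408248901367) [[273.7146911621094, 184.9898223876953], [274.0382385253906, 175.92994689941406], [311.2764587402344, 177.25987243652344], [310.9529113769531, 186.3197479248047]]
```

View pics/scene_crop.png

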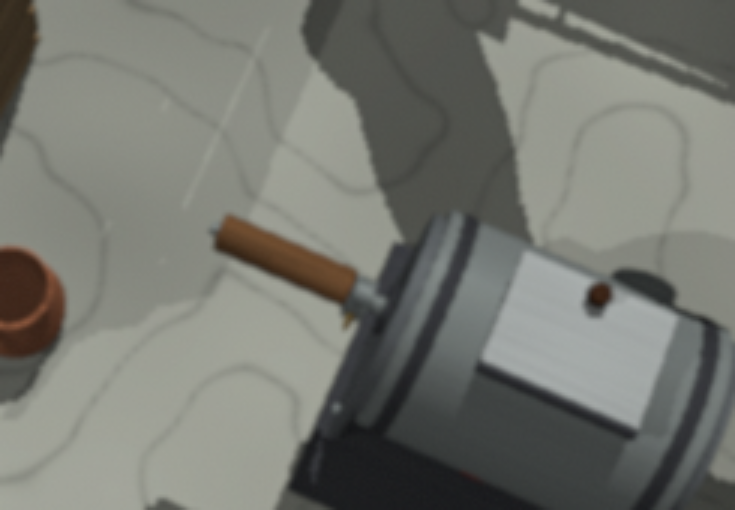

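View pics/top_crop.png

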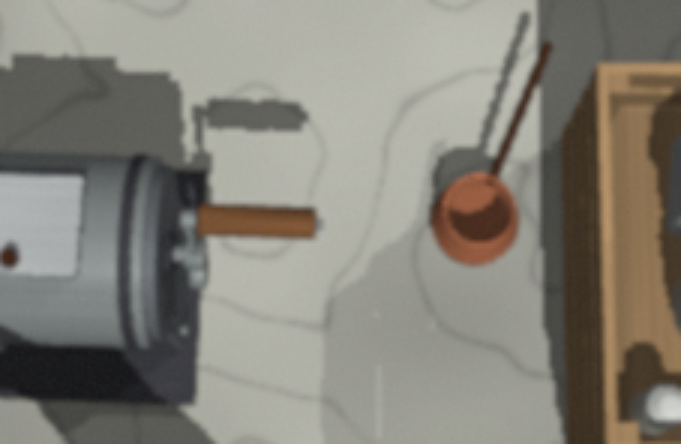

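```bash
python3 - <<'E'
from h import *
D={n:dict(np.load(f"pics/{n}0.npz")) for n in["scene","top"]}
s,t=D["scene"],D["top"]
fe,e1=tri(s,(348.2,196.6),t,(311.6,182.0)); ie,e2=tri(s,(391.1,215.5),t,(273.9,180.5))
print(fe,e1,ie,e2,np.linalg.norm(fe-ie),ie-fe)
E
```

```text
[589.73823866  -6.6523907  253.93791195] 2.5905687085978117 [591.52794223  89.64988984 254.51352756] 1.7833904952072002 96.32062920289896 [ 1.78970357 96.30228054  0.57561562]
```

```bash
python3 - <<'E'
from h import *
D={n:dict(np.load(f"pics/{n}0.npz")) for n in["scene","top"]}
t=D["top"];g=cv2.cvtColor(t["image"],cv2.COLOR_RGB2GRAY).astype(int)
for u in range(180,282,8):
    print(u,"up",g[148:172,u].tolist(),"| lo",g[210:248,u].tolist())
cv2.imwrite("pics/t2.png",cv2.resize(t["image"][140:260,160:330,::-1],None,fx=4.5,fy=4.5,interpolation=cv2.INTER_NEAREST))
s=D["scene"];cv2.imwrite("pics/s2.png",cv2.resize(s["image"][170:340,340:540,::-1],None,fx=3.5,fy=3.5,interpolation=cv2.INTER_NEAREST))
E
```

```text
180 up [172, 171, 171, 172, 173, 173, 171, 170, 167, 159, 140, 116, 90, 81, 84, 85, 83, 78, 73, 69, 63, 58, 57, 52] | lo [49, 35, 24, 24, 28, 30, 33, 39, 43, 58, 87, 125, 144, 146, 145, 143, 139, 134, 127, 125, 123, 123, 124, 126, 125, 124, 124, 124, 126, 128, 127, 129, 131, 132, 135, 136, 137, 138]
188 up [170, 171, 173, 173, 173, 173, 171, 171, 155, 105, 55, 54, 70, 79, 86, 91, 94, 98, 100, 103, 106, 108, 110, 106] | lo [109, 78, 55, 53, 54, 53, 53, 54, 53, 46, 54, 92, 133, 147, 147, 145, 145, 144, 141, 141, 140, 136, 131, 130, 130, 127, 126, 125, 123, 123, 125, 121, 121, 123, 131, 135, 136, 138]
196 up [93, 91, 91, 91, 91, 91, 92, 91, 93, 87, 73, 70, 70, 73, 66, 57, 69, 120, 166, 177, 171, 173, 175, 175] | lo [130, 115, 80, 55, 52, 55, 52, 54, 55, 55, 58, 58, 66, 72, 56, 37, 26, 26, 33, 46, 55, 55, 54, 55, 56, 53, 54, 54, 52, 66, 99, 132, 141, 143, 142, 142, 143, 144]
204 up [91, 92, 93, 91, 92, 92, 92, 93, 91, 91, 81, 70, 69, 71, 67, 58, 68, 116, 165, 177, 176, 175, 177, 178] | lo [128, 128, 128, 116, 92, 64, 52, 53, 54, 55, 54, 55, 60, 70, 68, 50, 32, 24, 27, 27, 26, 24, 26, 27,
[... 1881 characters left out ...]
, 72, 64, 56, 55, 55, 55, 55, 55, 56, 56, 58, 61, 61, 61, 63, 63, 65, 62, 62, 54, 40, 34, 45, 64, 72, 74, 81, 89]
268 up [109, 100, 100, 103, 111, 124, 131, 122, 108, 100, 98, 95, 97, 99, 94, 87, 67, 43, 31, 34, 34, 33, 37, 35] | lo [57, 56, 56, 54, 54, 56, 71, 94, 103, 87, 66, 60, 63, 65, 64, 61, 62, 62, 64, 64, 63, 62, 61, 62, 61, 62, 63, 63, 62, 60, 58, 63, 83, 113, 121, 98, 81, 87]
276 up [130, 135, 146, 160, 168, 165, 167, 166, 164, 156, 131, 104, 94, 95, 94, 90, 76, 62, 62, 68, 68, 63, 59, 60] | lo [179, 179, 178, 178, 178, 179, 177, 177, 178, 177, 176, 175, 176, 176, 175, 174, 174, 175, 173, 168, 159, 159, 169, 172, 173, 172, 173, 173, 170, 171, 171, 170, 169, 170, 170, 169, 168, 169]
```

View pics/t2.png

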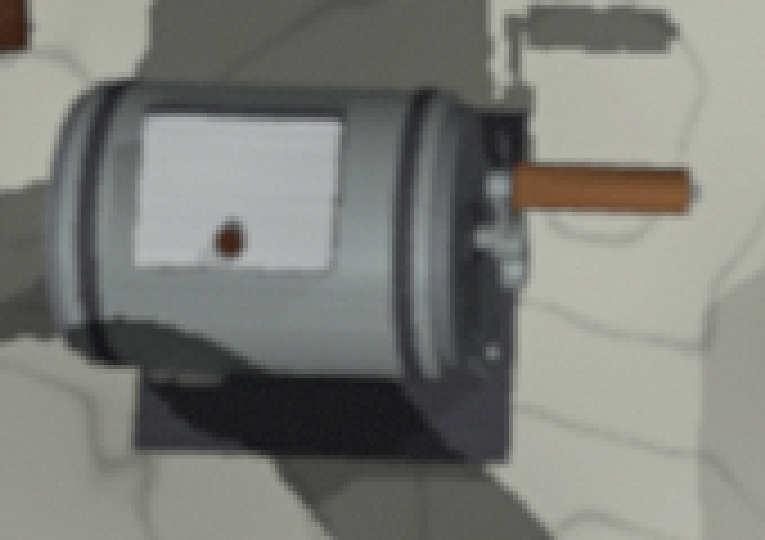

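View pics/s2.png

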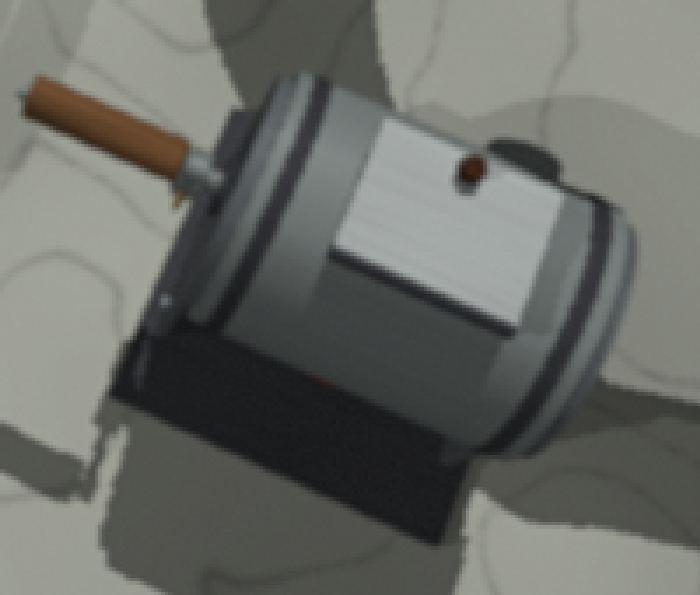

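```bash
python3 - <<'E'
from h import *
D={n:dict(np.load(f"pics/{n}0.npz")) for n in["scene","top"]}
t,s=D["top"],D["scene"]
for u,a,b in [(204,158.2,None),(220,158.7,222.2),(232,159.0,222.7),(244,159.5,223.2)]:
    if b is None: continue
    e,r1=ray(t,u,a);_,r2=ray(t,u,b)
    a1,a2=[np.arctan2(r[0],-r[2]) for r in(r1,r2)]
    h=abs(a1-a2)/2;m=(a1+a2)/2;L=85/np.sin(h)
    print(u,"axis x,z",e[0]+L*np.sin(m),e[2]-L*np.cos(m)," x if z=190:",e[0]+(e[2]-190)*np.tan(m), "y",(e+r1*(1290/-r1[2]))[1])
# base plate corners at z~? top corners
for p in [(160+510/4.5,140+460/4.5),(160+135/4.5,140+447/4.5)]: print("base", plane(t,p,5))
for p in [(340+112/3.5,170+397/3.5),(340+437/3.5,170+543/3.5)]: print("base s", plane(s,p,5))
# hub end in top crop (485,240)
print("hub",plane(t,(160+478/4.5,140+240/4.5),195))
# red-bowl, cezve for reference
print("cezve",plane(t,(366,180),50))
E
```

```text
220 axis x,z 576.8220856319253 181.7346982466538  x if z=190: 575.2544104579757 y 244.53481938373824
232 axis x,z 575.6236356563685 185.57700081857456  x if z=190: 574.7863273113196 y 212.2106980511328
244 axis x,z 574.9361646711692 185.29604068883714  x if z=190: 574.048350230868 y 179.8679747859103
base [456.0091207  112.72918801   5.        ]
base [459.81591252 362.3139372    5.        ]
base s [692.69416588 116.00684653   5.        ]
base s [693.74440639 361.07263539   5.        ]
hub [568.87934108 116.18410104 195.        ]
cezve [ 641.66849251 -159.70754939   50.        ]
```

```bash
python3 -m pendant '[[0,0,0,0,-60,0,85],[0,0,0,0,-60,0,85],[0,0,0,0,-60,0,85],[0,5.45,0,56.6,0,-4.2,85],[0,5.45,0,56.6,0,-4.2,85],[0,5.45,0,56.6,0,-4.2,85],[0,5.45,0,56.6,0,-4.2,85],[0,5.45,0,56.6,0,-4.2,85],[0,5.45,0,56.6,0,-4.2,85],[0,5.45,0,56.6,0,-4.2,85]]' 40
```

```text
clock: 1.4
position: [484.2, 402.2, 410.8]
eef_rot: [[0.602, -0.0, 0.798], [-0.798, -0.0, 0.602], [0.0, -1.0, -0.001]]
ft_force: [1.3, -0.1, 0.7]
grip_width: 0.993
```

```bash
python3 -m pendant '[[0,5.45,0,56.6,0,-4.2,85],[0,5.45,0,56.6,0,-4.2,85],[0,5.45,0,56.6,0,-4.2,85],[0,5.45,0,56.6,0,-4.2,85],[0,5.45,0,56.6,0,-4.2,85],[0,5.45,0,56.6,0,-4.2,85],[0,5.45,0,50,0,-4.2,85],[0,0,0,0,0,0,85],[0,0,0,0,0,0,85]]'; python3 - <<'E'
from rig import status, vision
import cv2,numpy as np
s=status.state();print(s["position"],s["eef_rot"],s["ft_force"],s["joint_pos"])
d=vision.get_image("wrist");cv2.imwrite(f"pics/wrist1.png",d["image"][:,:,::-1])
np.savez("pics/wrist1.npz",pos=s["position"],R=s["eef_rot"],**d)
E
```

```text
clock: 2.52
position: [593.9, 37.2, 411.1]
eef_rot: [[-0.016, -0.0, 1.0], [-1.0, 0.001, -0.016], [-0.001, -1.0, -0.0]]
ft_force: [-0.5, 0.3, -0.2]
grip_width: 0.994
[593.90894649  37.22359046 411.05145974] [[-1.55801434e-02 -4.68504229e-04  9.99878512e-01]
 [-9.99878373e-01  7.13851842e-04 -1.55798067e-02]
 [-7.06465912e-04 -9.99999635e-01 -4.79569160e-04]] [-0.52144739  0.28884584 -0.17529619] [-29.62429262  19.04237056  29.61377454  84.03315956  -9.48179678
  79.4331418   -0.50963548]
```

View pics/wrist1.png

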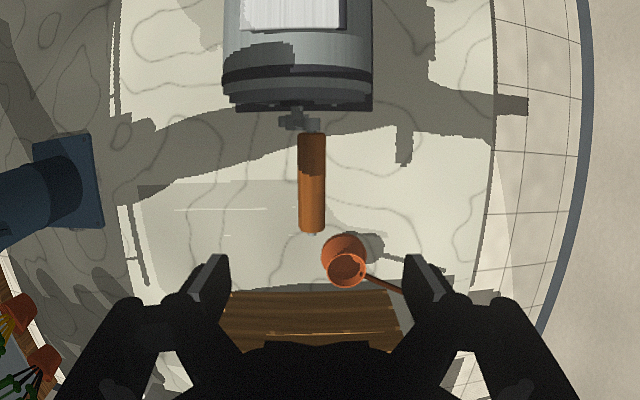

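The wrist view shows the sleeve from (312,135) to (312,232), between and in line with the open fingers, so I'll check its position by ray.

```bash
cat >> h.py <<'E'
def wray(d,u,v):
    K=d["K"];x=(u-K[0,2])/K[0,0];y=(v-K[1,2])/K[1,1];r=np.hypot(x,y)
    c=np.array([np.sin(r)*x/r,np.sin(r)*y/r,np.cos(r)]);M=d["mount"]
    return d["R"]@M[:3,3]+d["pos"], d["R"]@(M[:3,:3]@c)
def wplane(d,u,v,z):
    a,r=wray(d,u,v);return a+r*(z-a[2])/r[2]
E
python3 - <<'E'
from h import *
d=dict(np.load("pics/wrist1.npz"));im=d["image"]
hsv=cv2.cvtColor(im,cv2.COLOR_RGB2HSV)
m=((hsv[...,1]>110)&(hsv[...,0]<22))
for v in(145,180,215,228):
    xs=np.nonzero(m[v,285:340])[0]+285;c=(xs.min()+xs.max())/2
    print(v,xs.min(),xs.max(),wplane(d,c,v,254))
print("free",wplane(d,312,232,250))
E
```

```text
145 298 325 [589.75024236  77.69514035 254.        ]
180 298 324 [588.58069365  42.82320218 254.        ]
215 299 324 [588.3272876    6.07491675 254.        ]
228 300 323 [588.02430095  -8.27532234 254.        ]
free [588.36204015 -14.44996547 250.        ]
```

```bash
python3 -m pendant '[[0,0,0,16,40,-4.7,85],[0,0,0,0,50,0,85],[0,0,0,0,50,0,85],[0,0,0,0,38,0,85],[0,0,0,0,0,0,85],[0,0,0,0,0,0,85]]'; python3 - <<'E'
from rig import status, vision
import cv2,numpy as np
s=status.state();print(s["position"],s["ft_force"])
d=vision.get_image("wrist");cv2.imwrite(f"pics/wrist2.png",d["image"][:,:,::-1])
E
```

```text
clock: 3.32
position: [590.1, 21.3, 234.8]
eef_rot: [[-0.015, 0.002, 1.0], [-1.0, 0.0, -0.015], [-0.0, -1.0, 0.002]]
ft_force: [0.4, -0.9, 0.8]
grip_width: 1.0
[590.12185132  21.27673512 234.80852987] [ 0.44500113 -0.87893949  0.77331153]
```

View pics/wrist2.png

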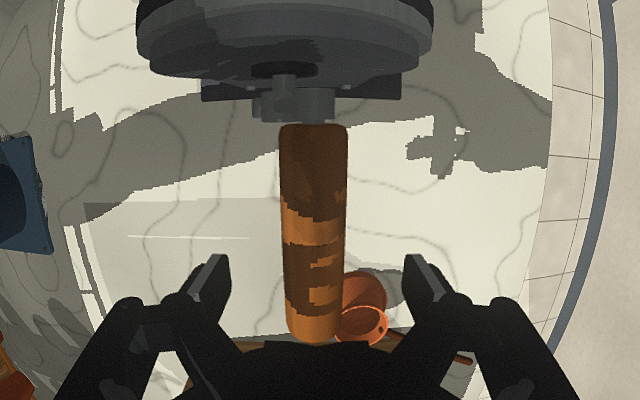

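```bash
python3 -m pendant '[[0,0,0,0,0,0,15],[0,0,0,0,0,0,15],[0,0,0,0,0,0,15],[0,0,0,0,0,0,15],[0,0,0,0,0,0,15],[0,0,0,0,0,0,15]]' 60; python3 - <<'E'
from rig import status, vision
import cv2,numpy as np
s=status.state();print(s["position"],s["ft_force"],s["grip_width"]*85.4)
d=vision.get_image("wrist");cv2.imwrite(f"pics/wrist3.png",d["image"][:,:,::-1])
E
```

```text
clock: 4.12
position: [589.0, 20.4, 233.6]
eef_rot: [[-0.017, -0.0, 1.0], [-1.0, 0.0, -0.017], [-0.0, -1.0, -0.0]]
ft_force: [-3.0, -0.3, 5.0]
grip_width: 0.308
[588.97562975  20.39106224 233.57783093] [-2.99362569 -0.32857625  4.98055978] 26.329048197936658
```

View pics/wrist3.png

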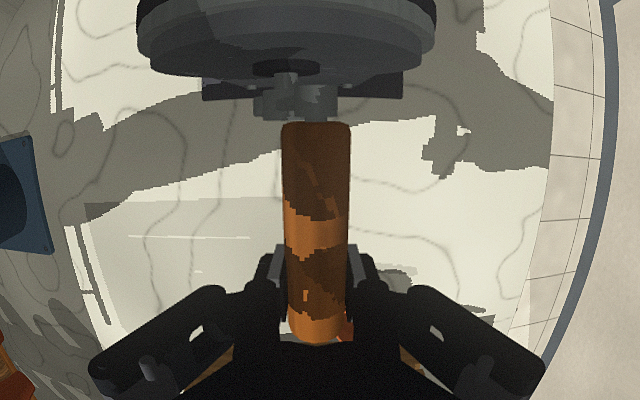

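```bash
python3 - <<'E'
import numpy as np
p=15.9
for i in range(48):
    a,b=np.radians(p+7.5*i),np.radians(p+7.5*(i+1))
    print(i,round(p+7.5*(i+1),1),"[0,0,0,0,%.1f,%.1f,15]"%(-65*(np.cos(b)-np.cos(a)),65*(np.sin(b)-np.sin(a))))
E
```

```text
0 23.4 [0,0,0,0,2.9,8.0,15]
1 30.9 [0,0,0,0,3.9,7.6,15]
2 38.4 [0,0,0,0,4.8,7.0,15]
3 45.9 [0,0,0,0,5.7,6.3,15]
4 53.4 [0,0,0,0,6.5,5.5,15]
5 60.9 [0,0,0,0,7.1,4.6,15]
6 68.4 [0,0,0,0,7.7,3.6,15]
7 75.9 [0,0,0,0,8.1,2.6,15]
8 83.4 [0,0,0,0,8.4,1.5,15]
9 90.9 [0,0,0,0,8.5,0.4,15]
10 98.4 [0,0,0,0,8.5,-0.7,15]
11 105.9 [0,0,0,0,8.3,-1.8,15]
12 113.4 [0,0,0,0,8.0,-2.9,15]
13 120.9 [0,0,0,0,7.6,-3.9,15]
14 128.4 [0,0,0,0,7.0,-4.8,15]
15 135.9 [0,0,0,0,6.3,-5.7,15]
16 143.4 [0,0,0,0,5.5,-6.5,15]
17 150.9 [0,0,0,0,4.6,-7.1,15]
18 158.4 [0,0,0,0,3.6,-7.7,15]
19 165.9 [0,0,0,0,2.6,-8.1,15]
20 173.4 [0,0,0,0,1.5,-8.4,15]
21 180.9 [0,0,0,0,0.4,-8.5,15]
22 188.4 [0,0,0,0,-0.7,-8.5,15]
23 195.9 [0,0,0,0,-1.8,-8.3,15]
24 203.4 [0,0,0,0,-2.9,-8.0,15]
25 210.9 [0,0,0,0,-3.9,-7.6,15]
26 218.4 [0,0,0,0,-4.8,-7.0,15]
27 225.9 [0,0,0,0,-5.7,-6.3,15]
28 233.4 [0,0,0,0,-6.5,-5.5,15]
29 240.9 [0,0,0,0,-7.1,-4.6,15]
30 248.4 [0,0,0,0,-7.7,-3.6,15]
31 255.9 [0,0,0,0,-8.1,-2.6,15]
32 263.4 [0,0,0,0,-8.4,-1.5,15]
33 270.9 [0,0,0,0,-8.5,-0.4,15]
34 278.4 [0,0,0,0,-8.5,0.7,15]
35 285.9 [0,0,0,0,-8.3,1.8,15]
36 293.4 [0,0,0,0,-8.0,2.9,15]
37 300.9 [0,0,0,0,-7.6,3.9,15]
38 308.4 [0,0,0,0,-7.0,4.8,15]
39 315.9 [0,0,0,0,-6.3,5.7,15]
40 323.4 [0,0,0,0,-5.5,6.5,15]
41 330.9 [0,0,0,0,-4.6,7.1,15]
42 338.4 [0,0,0,0,-3.6,7.7,15]
43 345.9 [0,0,0,0,-2.6,8.1,15]
44 353.4 [0,0,0,0,-1.5,8.4,15]
45 360.9 [0,0,0,0,-0.4,8.5,15]
46 368.4 [0,0,0,0,0.7,8.5,15]
47 375.9 [0,0,0,0,1.8,8.3,15]
```

```bash
python3 -m pendant '[[0,0,0,0,2.9,8.0,15],[0,0,0,0,3.9,7.5,15]]'; python3 -c "
from rig import status
s=status.state();print(s['position'],s['ft_force'],s['wrist_torque'],s['qvel'])"
```

```text
clock: 4.42
position: [603.3, 20.1, 227.3]
eef_rot: [[-0.017, -0.003, 1.0], [-1.0, 0.001, -0.017], [-0.001, -1.0, -0.003]]
ft_force: [-9.9, 0.5, 13.7]
grip_width: 0.307
[603.28139563  20.13499641 227.30572952] [-9.91683071  0.54954839 13.67376475] [0.05915263 2.08598326 0.17980875] [ 3.4934549   8.18854855 -1.56977204 -7.57822966 -3.22419076 -0.07379311
  2.28126304]
```

```bash
cat > log.py <<'E'
from rig import status
import json,numpy as np
s=status.state();p=s['position'];f=s['ft_force']
xc,zc=571.2,171.0
ph=np.degrees(np.arctan2(p[0]-xc,p[2]-zc));r=np.hypot(p[0]-xc,p[2]-zc);a=np.radians(ph)
print("t %.2f phi %.1f r %.1f y %.1f f %s tan %.1f rad %.1f w %.3f"%(s['clock'],ph,r,p[1],np.round(f,1),f[0]*np.cos(a)-f[2]*np.sin(a),f[0]*np.sin(a)+f[2]*np.cos(a),s['grip_width']))
open("log.jsonl","a").write(json.dumps([s['clock'],*p,*f])+"\n")
E
python3 log.py
python3 -m pendant '[[0,0,0,0,4.8,7.0,15],[0,0,0,0,5.7,6.3,15]]' >/dev/null; python3 log.py
python3 -m pendant '[[0,0,0,0,6.5,5.5,15],[0,0,0,0,7.1,4.6,15]]' >/dev/null; python3 log.py
python3 -m pendant '[[0,0,0,0,7.7,3.6,15],[0,0,0,0,8.1,2.6,15]]' >/dev/null; python3 log.py
python3 -m pendant '[[0,0,0,0,8.4,1.5,15],[0,0,0,0,8.5,0.4,15]]' >/dev/null; python3 log.py
```

```text
t 4.42 phi 29.7 r 64.8 y 20.1 f [-9.9  0.5 13.7] tan -15.4 rad 7.0 w 0.307
t 4.67 phi 45.1 r 64.9 y 19.9 f [-7.9  0.8 12.1] tan -14.2 rad 3.0 w 0.308
t 4.92 phi 60.3 r 64.9 y 19.8 f [-6.3  0.7 12.1] tan -13.7 rad 0.6 w 0.307
t 5.17 phi 75.3 r 65.1 y 19.8 f [-6.7 -0.3 12.4] tan -13.7 rad -3.3 w 0.312
t 5.42 phi 90.4 r 65.1 y 19.8 f [-5.3  0.9 12.2] tan -12.1 rad -5.4 w 0.308
```

```bash

python3 -m pendant '[[0,0,0,0,8.5,-0.7,15],[0,0,0,0,8.3,-1.8,15]]' >/dev/null; python3 log.py
python3 -m pendant '[[0,0,0,0,8.0,-2.9,15],[0,0,0,0,7.6,-3.9,15]]' >/dev/null; python3 log.py
python3 -m pendant '[[0,0,0,0,7.0,-4.8,15],[0,0,0,0,6.3,-5.7,15]]' >/dev/null; python3 log.py
python3 -m pendant '[[0,0,0,0,5.5,-6.5,15],[0,0,0,0,4.6,-7.1,15]]' >/dev/null; python3 log.py
```

```text
t 5.67 phi 105.3 r 65.1 y 19.8 f [-4.7  0.9 11.4] tan -9.7 rad -7.6 w 0.308
t 5.92 phi 120.1 r 65.2 y 19.9 f [-3.5 -0.2 11.6] tan -8.3 rad -8.8 w 0.307
t 6.17 phi 134.8 r 65.2 y 20.1 f [-2.3  0.3 11.5] tan -6.6 rad -9.7 w 0.309
t 6.42 phi 149.1 r 65.1 y 20.3 f [ 0.2 -0.2  8.1] tan -4.3 rad -6.9 w 0.309
```

```bash

python3 -m pendant '[[0,0,0,0,3.6,-7.7,15],[0,0,0,0,2.6,-8.1,15]]' >/dev/null; python3 log.py
python3 -m pendant '[[0,0,0,0,1.5,-8.4,15],[0,0,0,0,0.4,-8.5,15]]' >/dev/null; python3 log.py
python3 -m pendant '[[0,0,0,0,-0.7,-8.5,15],[0,0,0,0,-1.8,-8.3,15]]' >/dev/null; python3 log.py
python3 -m pendant '[[0,0,0,0,-2.9,-8.0,15],[0,0,0,0,-3.9,-7.6,15]]' >/dev/null; python3 log.py
python3 -m pendant '[[0,0,0,0,-4.8,-7.0,15],[0,0,0,0,-5.7,-6.3,15]]' >/dev/null; python3 log.py
```

```text
t 6.67 phi 164.0 r 64.8 y 20.5 f [2.9 0.2 5.1] tan -4.2 rad -4.1 w 0.305
t 6.92 phi -179.2 r 65.0 y 20.9 f [2.5 0.7 5.4] tan -2.5 rad -5.4 w 0.312
t 7.17 phi -163.8 r 65.0 y 21.1 f [3.3 0.8 4.9] tan -1.8 rad -5.6 w 0.309
t 7.42 phi -148.7 r 65.1 y 21.4 f [ 5.1 -0.3  3.6] tan -2.4 rad -5.7 w 0.308
t 7.67 phi -133.7 r 65.1 y 21.6 f [5.8 0.5 1.7] tan -2.8 rad -5.3 w 0.311
```

```bash

python3 -m pendant '[[0,0,0,0,-6.5,-5.5,15],[0,0,0,0,-7.1,-4.6,15]]' >/dev/null; python3 log.py
python3 -m pendant '[[0,0,0,0,-7.7,-3.6,15],[0,0,0,0,-8.1,-2.6,15]]' >/dev/null; python3 log.py
python3 -m pendant '[[0,0,0,0,-8.4,-1.5,15],[0,0,0,0,-8.5,-0.4,15]]' >/dev/null; python3 log.py
python3 -m pendant '[[0,0,0,0,-8.5,0.7,15],[0,0,0,0,-8.3,1.8,15]]' >/dev/null; python3 log.py
python3 -m pendant '[[0,0,0,0,-8.0,2.9,15],[0,0,0,0,-7.6,3.9,15]]' >/dev/null; python3 log.py
python3 -m pendant '[[0,0,0,0,-7.0,4.8,15],[0,0,0,0,-6.3,5.7,15]]' >/dev/null; python3 log.py
python3 -m pendant '[[0,0,0,0,-5.5,6.5,15],[0,0,0,0,-4.6,7.1,15]]' >/dev/null; python3 log.py
python3 -m pendant '[[0,0,0,0,-3.6,7.7,15],[0,0,0,0,-2.6,8.1,15]]' >/dev/null; python3 log.py
python3 -m pendant '[[0,0,0,0,-1.5,8.4,15],[0,0,0,0,-0.4,8.5,15]]' >/dev/null; python3 log.py
python3 -m pendant '[[0,0,0,0,0.7,8.5,15],[0,0,0,0,1.8,8.3,15]]' >/dev/null; python3 log.py
python3 - <<'E'
import json,numpy as np
from scipy.optimize import least_squares
L=np.array([json.loads(l) for l in open('log.jsonl')])
x,z=L[:,1],L[:,3]
c=least_squares(lambda p:np.hypot(x-p[0],z-p[1])-p[2],[571,171,65]).x;print("circle",c)
a=np.arctan2(x-c[0],z-c[1]);tan=-(L[:,4]*np.cos(a)-L[:,6]*np.sin(a))
# with constant force biases bx,bz
A=np.c_[np.ones_like(a),np.sin(a),np.cos(a)];q,*_=np.linalg.lstsq(A,tan,rcond=None)
print(q,"amp",np.hypot(q[1],q[2]),"peak phi",np.degrees(np.arctan2(q[1],q[2])),"res",np.std(tan-A@q));print(np.round(tan-A@q,1))
E
```

```text
t 7.92 phi -118.9 r 65.3 y 21.7 f [6.9 0.3 0.2] tan -3.2 rad -6.2 w 0.306
t 8.18 phi -104.1 r 65.4 y 21.8 f [ 6.7  0.7 -3.3] tan -4.9 rad -5.7 w 0.311
t 8.43 phi -89.4 r 65.6 y 21.9 f [ 7.8 -0.1 -6.1] tan -6.0 rad -7.9 w 0.311
t 8.68 phi -75.2 r 65.8 y 21.9 f [ 7.9  1.1 -9.5] tan -7.2 rad -10.1 w 0.307
t 8.93 phi -61.5 r 66.1 y 21.8 f [  7.1   1.9 -14.6] tan -9.5 rad -13.2 w 0.304
t 9.18 phi -47.5 r 66.1 y 21.6 f [ -1.1   0.7 -14.9] tan -11.7 rad -9.2 w 0.305
t 9.43 phi -32.4 r 65.8 y 21.3 f [-7.8  0.7 -9.2] tan -11.5 rad -3.6 w 0.307
t 9.68 phi -18.3 r 65.3 y 21.0 f [-14.8   0.8  -0.8] tan -14.3 rad 3.9 w 0.307
t 9.93 phi -2.5 r 65.0 y 20.7 f [-14.6   0.8   6.3] tan -14.3 rad 6.9 w 0.307
t 10.18 phi 13.4 r 65.0 y 20.4 f [-13.3   1.3   8. ] tan -14.8 rad 4.7 w 0.308
circle [570.87021546 171.13684719  65.23495915]
[8.74981955 2.742922   5.9587603 ] amp 6.559759558405199 peak phi 24.717445627853373 res 0.47633395307787496
[ 0.1 -0.7 -0.4  0.8  0.7 -0.1  0.2  0.1 -0.7  0.4 -0.3 -0.4  0.2  0.2
 -0.2  0.3 -0.  -0.4  0.3  0.9 -0.8  0.7 -0.3 -0.4]
```

One forward turn fits well: mean 8.75 N, amplitude 6.6 N, door down near φ = -65°. Now I'll turn one full turn the other way as a check.

```bash

python3 -m pendant '[[0,0,0,0,-1.8,-8.3,15],[0,0,0,0,-0.7,-8.5,15]]' >/dev/null; python3 log.py
python3 -m pendant '[[0,0,0,0,0.4,-8.5,15],[0,0,0,0,1.5,-8.4,15]]' >/dev/null; python3 log.py
python3 -m pendant '[[0,0,0,0,2.6,-8.1,15],[0,0,0,0,3.6,-7.7,15]]' >/dev/null; python3 log.py
python3 -m pendant '[[0,0,0,0,4.6,-7.1,15],[0,0,0,0,5.5,-6.5,15]]' >/dev/null; python3 log.py
python3 -m pendant '[[0,0,0,0,6.3,-5.7,15],[0,0,0,0,7.0,-4.8,15]]' >/dev/null; python3 log.py
python3 -m pendant '[[0,0,0,0,7.6,-3.9,15],[0,0,0,0,8.0,-2.9,15]]' >/dev/null; python3 log.py
python3 -m pendant '[[0,0,0,0,8.3,-1.8,15],[0,0,0,0,8.5,-0.7,15]]' >/dev/null; python3 log.py
python3 -m pendant '[[0,0,0,0,8.5,0.4,15],[0,0,0,0,8.4,1.5,15]]' >/dev/null; python3 log.py
```

```text
t 10.43 phi 1.4 r 65.7 y 20.8 f [ 2.4 -0.2 -4.1] tan 2.5 rad -4.0 w 0.310
t 10.68 phi -13.6 r 65.6 y 21.0 f [ 4.1  1.6 -2.3] tan 3.4 rad -3.2 w 0.306
t 10.93 phi -28.7 r 65.4 y 21.2 f [ 4.2 -0.   2.6] tan 4.9 rad 0.3 w 0.305
t 11.18 phi -43.9 r 65.3 y 21.4 f [3.1 0.7 5.2] tan 5.9 rad 1.6 w 0.308
t 11.43 phi -58.8 r 65.2 y 21.6 f [ 2.5 -0.6  7.3] tan 7.5 rad 1.7 w 0.307
t 11.68 phi -73.8 r 65.2 y 21.8 f [2.9 0.2 9.4] tan 9.9 rad -0.1 w 0.305
t 11.93 phi -88.7 r 65.2 y 21.8 f [ 1.1  0.  11.4] tan 11.4 rad -0.9 w 0.309
t 12.18 phi -103.7 r 65.3 y 21.8 f [ 0.3  0.6 12.1] tan 11.6 rad -3.2 w 0.308
```

```bash

python3 -m pendant '[[0,0,0,0,8.1,2.6,15],[0,0,0,0,7.7,3.6,15]]' >/dev/null; python3 log.py
python3 -m pendant '[[0,0,0,0,7.1,4.6,15],[0,0,0,0,6.5,5.5,15]]' >/dev/null; python3 log.py
python3 -m pendant '[[0,0,0,0,5.7,6.3,15],[0,0,0,0,4.8,7.0,15]]' >/dev/null; python3 log.py
python3 -m pendant '[[0,0,0,0,3.9,7.6,15],[0,0,0,0,2.9,8.0,15]]' >/dev/null; python3 log.py
python3 -m pendant '[[0,0,0,0,1.8,8.3,15],[0,0,0,0,0.7,8.5,15]]' >/dev/null; python3 log.py
python3 -m pendant '[[0,0,0,0,-0.4,8.5,15],[0,0,0,0,-1.5,8.4,15]]' >/dev/null; python3 log.py
python3 -m pendant '[[0,0,0,0,-2.6,8.1,15],[0,0,0,0,-3.6,7.7,15]]' >/dev/null; python3 log.py
python3 -m pendant '[[0,0,0,0,-4.6,7.1,15],[0,0,0,0,-5.5,6.5,15]]' >/dev/null; python3 log.py
python3 -m pendant '[[0,0,0,0,-6.3,5.7,15],[0,0,0,0,-7.0,4.8,15]]' >/dev/null; python3 log.py
python3 -m pendant '[[0,0,0,0,-7.6,3.9,15],[0,0,0,0,-8.0,2.9,15]]' >/dev/null; python3 log.py
python3 -m pendant '[[0,0,0,0,-8.3,1.8,15],[0,0,0,0,-8.5,0.7,15]]' >/dev/null; python3 log.py
python3 -m pendant '[[0,0,0,0,-8.5,-0.4,15],[0,0,0,0,-8.4,-1.5,15]]' >/dev/null; python3 log.py
python3 -m pendant '[[0,0,0,0,-8.1,-2.6,15],[0,0,0,0,-7.7,-3.6,15]]' >/dev/null; python3 log.py
python3 -m pendant '[[0,0,0,0,-7.1,-4.6,15],[0,0,0,0,-6.5,-5.5,15]]' >/dev/null; python3 log.py
python3 -m pendant '[[0,0,0,0,-5.7,-6.3,15],[0,0,0,0,-4.8,-7.0,15]]' >/dev/null; python3 log.py
python3 -m pendant '[[0,0,0,0,-3.9,-7.6,15],[0,0,0,0,-2.9,-8.0,15]]' >/dev/null; python3 log.py
cat > fit.py <<'E'
import json,numpy as np
from scipy.optimize import least_squares
L=np.array([json.loads(l) for l in open('log.jsonl')])
x,z=L[:,1],L[:,3]
c=least_squares(lambda p:np.hypot(x-p[0],z-p[1])-p[2],[571,171,65]).x;print("circle",c)
a=np.arctan2(x-c[0],z-c[1]);tan=-(L[:,4]*np.cos(a)-L[:,6]*np.sin(a))
n=24
for nm,sl in (("fwd",slice(0,n)),("rev",slice(n+1,None)),("fwd+",slice(0,n)) ,("all",None)):
    idx=np.r_[0:n,n+1:len(a)] if sl is None else np.arange(len(a))[sl]
    sg=np.where(idx<n,1,-1)
    A=np.c_[sg,np.sin(a[idx]),np.cos(a[idx])];q,*_=np.linalg.lstsq(A,tan[idx],rcond=None)
    r=tan[idx]-A@q
    print(nm,np.round(q,2),"amp %.2f down phi %.1f res %.2f"%(np.hypot(q[1],q[2]),np.degrees(np.arctan2(q[1],q[2]))-90,r.std()))
E
python3 fit.py
```

```text
t 12.43 phi -118.5 r 65.3 y 21.8 f [-0.8  0.9 15.3] tan 13.8 rad -6.6 w 0.303
t 12.68 phi -133.1 r 65.5 y 21.7 f [-4.   0.7 17.1] tan 15.2 rad -8.8 w 0.309
t 12.93 phi -147.5 r 65.6 y 21.5 f [-5.8  1.  18.8] tan 15.0 rad -12.7 w 0.305
t 13.18 phi -161.4 r 65.8 y 21.4 f [-8.7  1.  20.3] tan 14.7 rad -16.5 w 0.307
t 13.43 phi -174.7 r 65.7 y 21.1 f [-12.6   0.6  19.1] tan 14.3 rad -17.8 w 0.310
t 13.68 phi 172.7 r 65.3 y 20.8 f [-16.6   1.9  11.8] tan 14.9 rad -13.8 w 0.310
t 13.93 phi 159.8 r 64.5 y 20.4 f [-13.2   0.3  -2.8] tan 13.4 rad -1.9 w 0.306
t 14.18 phi 144.4 r 63.7 y 20.0 f [ -4.9  -0.3 -16.3] tan 13.4 rad 10.4 w 0.306
t 14.43 phi 123.0 r 64.3 y 19.8 f [-2.7  0.2 -9.7] tan 9.6 rad 3.0 w 0.309
t 14.68 phi 105.2 r 64.8 y 19.7 f [-4.7  0.7 -6.6] tan 7.6 rad -2.8 w 0.306
t 14.93 phi 90.3 r 65.0 y 19.7 f [-3.4  0.5 -6.3] tan 6.4 rad -3.4 w 0.307
t 15.18 phi 75.4 r 65.2 y 19.8 f [-3.4 -0.8 -5.7] tan 4.6 rad -4.7 w 0.310
t 15.43 phi 60.5 r 65.3 y 19.9 f [-2.8  0.6 -5.1] tan 3.1 rad -4.9 w 0.307
t 15.68 phi 45.7 r 65.5 y 20.0 f [-1.5 -0.1 -5. ] tan 2.6 rad -4.6 w 0.306
t 15.93 phi 30.8 r 65.6 y 20.2 f [ 0.9  0.6 -5.5] tan 3.5 rad -4.3 w 0.307
t 16.18 phi 15.9 r 65.5 y 20.5 f [ 0.7  0.7 -3.8] tan 1.7 rad -3.4 w 0.305
circle [570.90407592 171.17775274  65.22868457]
fwd [8.75 2.74 5.96] amp 6.56 down phi -65.3 res 0.48
rev [8.71 2.44 5.99] amp 6.46 down phi -67.8 res 0.55
fwd+ [8.75 2.74 5.96] amp 6.56 down phi -65.3 res 0.48
all [8.73 2.59 5.97] amp 6.51 down phi -66.5 res 0.52
```

```bash

python3 -m pendant '[[0,0,0,0,-1.8,-8.3,15],[0,0,0,0,-0.7,-8.5,15]]' >/dev/null; python3 log.py
python3 -m pendant '[[0,0,0,0,0.4,-8.5,15],[0,0,0,0,1.5,-8.4,15]]' >/dev/null; python3 log.py
python3 -m pendant '[[0,0,0,0,2.6,-8.1,15],[0,0,0,0,3.6,-7.7,15]]' >/dev/null; python3 log.py
python3 -m pendant '[[0,0,0,0,4.6,-7.1,15],[0,0,0,0,5.5,-6.5,15]]' >/dev/null; python3 log.py
python3 -m pendant '[[0,0,0,0,6.3,-5.7,15],[0,0,0,0,7.0,-4.8,15]]' >/dev/null; python3 log.py
python3 fit.py
python3 -m pendant '[[0,0,0,0,7.6,-3.9,15],[0,0,0,0,0,0,15],[0,0,0,0,0,0,15],[0,0,0,0,0,0,15],[0,0,0,0,0,0,15]]'; python3 log.py
python3 - <<'E'
from rig import status, vision
import cv2,numpy as np
s=status.state()
for n in("wrist","scene","top"):
    d=vision.get_image(n);cv2.imwrite(f"pics/{n}4.png",d["image"][:,:,::-1])
    np.savez(f"pics/{n}4.npz",pos=s["position"],R=s["eef_rot"],**d)
E
```

```text
t 16.43 phi 1.1 r 65.5 y 20.7 f [ 3.1  0.9 -1.2] tan 3.1 rad -1.1 w 0.309
t 16.68 phi -13.9 r 65.4 y 21.0 f [3.9 0.2 1.3] tan 4.1 rad 0.4 w 0.305
t 16.93 phi -29.1 r 65.3 y 21.2 f [ 2.6 -0.6  4.2] tan 4.3 rad 2.4 w 0.305
t 17.18 phi -44.1 r 65.2 y 21.5 f [2.7 0.4 4.9] tan 5.3 rad 1.6 w 0.304
t 17.43 phi -59.0 r 65.2 y 21.6 f [2.5 0.8 7.8] tan 7.9 rad 1.9 w 0.312
circle [570.92734235 171.15755204  65.21374432]
fwd [8.75 2.74 5.96] amp 6.56 down phi -65.3 res 0.48
rev [8.72 2.41 5.97] amp 6.43 down phi -68.0 res 0.54
fwd+ [8.75 2.74 5.96] amp 6.56 down phi -65.3 res 0.48
all [8.72 2.57 5.97] amp 6.50 down phi -66.7 res 0.53
clock: 18.05
position: [510.8, 21.8, 196.3]
eef_rot: [[-0.016, -0.002, 1.0], [-1.0, -0.0, -0.016], [0.0, -1.0, -0.002]]
ft_force: [1.0, 0.1, -3.2]
grip_width: 0.308
t 18.05 phi -67.3 r 65.5 y 21.8 f [ 1.   0.1 -3.2] tan -2.6 rad -2.1 w 0.308
```

View pics/wrist4.png

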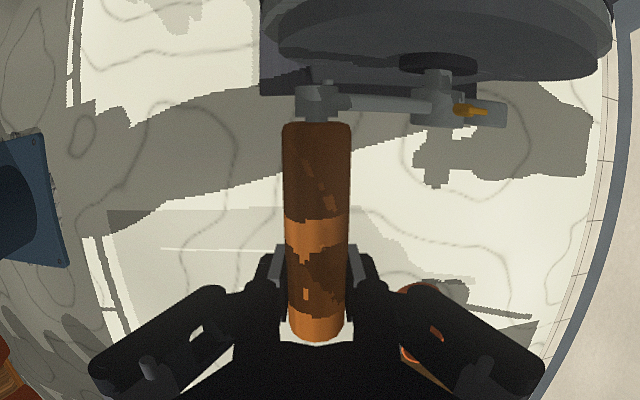

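View pics/scene4.png

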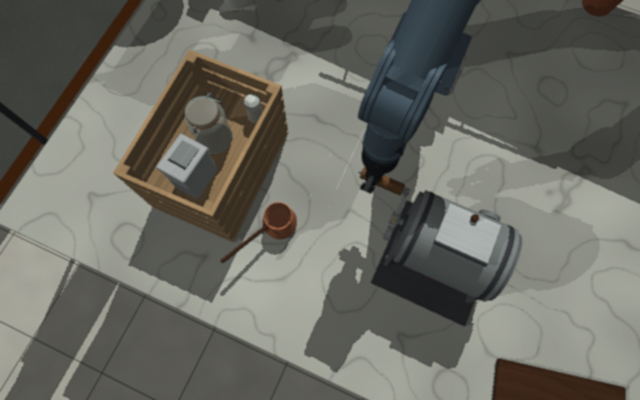

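View pics/top4.png

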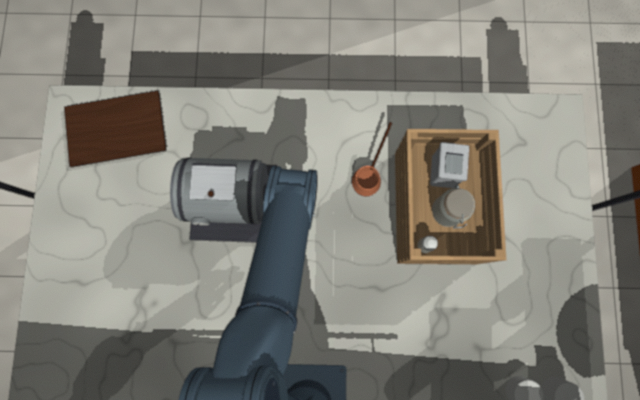

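```bash
python3 -m pendant '[[0,0,0,0,0,0,15],[0,0,0,0,0,0,15],[0,0,0,0,0,0,15],[0,0,0,0,0,0,15]]' >/dev/null; python3 log.py; python3 - <<'E'
from rig import ticket
print(ticket.sign_off())
E
```

```text
t 18.70 phi -67.2 r 65.5 y 21.7 f [-0.3 -0.1 -4.9] tan -4.7 rad -1.6 w 0.305
the job is handed in; nothing more can be done
None
```

I gripped the crank handle from above and turned the drum one full turn each way, reading the push along the handle's circle. Then I stopped with the heavy door straight down, to within about 2–3° by the force fits, and handed the job in still holding the handle.

- **Feel:** both turns gave a mean push of 8.7 N, against 8.6 N expected, with a swing of about 6.5 N. Angles below are the crank's angle from straight up, negative towards the robot. The two fits put the door straight down at -65.3° (forward) and -68.0° (backward), -66.7° taken together.
- **Stop:** the handle stood at -67.2°, unchanged to 0.1° over the last 0.65 s. The fingers were still closed on the sleeve with the grip set to 60 N, and about 5 N remained at the wrist. Hand-in was at 18.7 s.
- **Disagreements:** the two turns differ by 2.7°, and a small force-sensor offset could shift the answer by another 2° or so. The measured radius wandered between 63.7 and 66.1 mm during the turns, so the sleeve shifted slightly between the pads.
- **Other things:** the last scene and top pictures show the cezve, jar and tin where they were. The bowl under the chute is hidden from the cameras, so I could not check it, but the arm never went near it.

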